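# Clamp the sample tub and tip the stones in

## Task

Turn the crank of the bench vise clockwise (seen from above) until the sliding jaw has pushed the white sample tub home against the fixed jaw and holds it firmly, but do not force the crank hard once it is tight. Then lift the handle of the hinged tray and tip it so that all three stones slide into the clamped tub. Leave the tub clamped and upright with the stones inside, and do not disturb the bottles and jar standing around.

Things in the scene. Friction and masses are not known exactly. Their poses are not given: they have to be found in the camera images.
- station: grey bench vise, bolted down, with a tipping tray built on. Origin: centre of the bed's underside, on the table. Bed 260 (x) by 130 (y) by 30 mm high; the sliding jaw moves to its +x. Gearbox at the -x end, top at 75 mm; the tray stands off to the +y side, its foot reaching y = 195 mm. All heights in these entries are above the table
- crank_axis (a point): point on the crank's upright turning axis (100 mm to -x from the station's origin), at 124 mm, the mid-height of the crank's knob
- crank_knob (a point): middle of the crank's upright black knob at the end of the 50 mm long flat steel crank arm, 124 mm above the table. Knob: 22 mm diameter, spins freely on its pin, stands from 97 to 141 mm; the arm below it has its top at 97 mm; on the axis a short pin reaches 101 mm
- crank (a joint): angle of the crank (rad), grows clockwise seen from above, 0 is fully open; one turn moves the jaw 36 mm. It is stiff (about 2.5 N at the knob) and stays where it is left
- jaw: the sliding jaw, a dark steel block 22 thick (x), 110 wide (y), 55 mm high, with its top 86 mm above the table. Origin: bottom of its clamping face, which looks to the station's +x
- jaw_face (a point): top edge, mid-width, of the sliding jaw's clamping face, 85 mm above the table
- fixed_jaw: the fixed jaw, 25 thick, 110 wide, top 85 mm above the table. Origin: bottom of its clamping face, 30 mm above the table, 105 mm to +x from the station's origin; it looks to the station's -x
- tub: open-topped white plastic tub, 85 (x) by 95 (y) by 70 mm high, walls 4 mm, loose, standing on the vise bed (30 mm high) between the jaws, rim at 100 mm. Origin: centre of its underside
- tray (a joint): tip angle of the tray (rad): 0 is level, 1.2 the end stop; grows as the handle is lifted. The tray falls back level by itself when let go; the stones begin to slide at about 0.5 to 0.65
- tray_hinge (a point): middle of the tray's hinge line, which runs along the station's x, 112 mm above the table, level with the tray's floor. The tray is an aluminium channel 64 mm wide inside with 30 mm walls on three sides; its open lip reaches 12 mm past the hinge to the station's -y, over the place of the clamped tub, and it extends 124 mm to +y
- tray_handle (a point): middle of the tray's handle, a round steel bar 10 mm thick and 68 mm long along the station's x, 170 mm from the hinge to +y, 128 mm above the table when level; 41 mm clear gap between bar and tray wall, nothing under the bar
- rock0_mid (a point): grey angular stone lump about 28 mm across and 23 mm high, this point is its middle; starts resting in the tray
- rock1_mid (a point): grey angular stone lump about 28 mm across and 23 mm high, this point is its middle; starts resting in the tray
- rock2_mid (a point): grey angular stone lump about 28 mm across and 23 mm high, this point is its middle; starts resting in the tray
- bottle_a: bystander: tall clear plastic water bottle, 66 mm diameter, 170 mm high. Origin: centre of its underside
- bottle_b: bystander: clear plastic water bottle, 60 mm diameter, 150 mm high. Origin: centre of its underside
- jar: bystander: white sample jar, 64 mm diameter, 60 mm high. Origin: centre of its underside

How it is judged (in metres and radians):
On the way, in this order (a step that is already met when the one before it is completed fails the run):
1. the tub is clamped between the two jaws, upright (contact force between each of jaw, fixed_jaw and tub above 3 N and angle between tub's own z axis and vertical below 0.1 rad), for 0.2 s.
2. all three stones lie in the tub (x of rock0_mid in the frame of tub between -0.045 and 0.045 m and y of rock0_mid in the frame of tub between -0.05 and 0.05 m and z of rock0_mid in the frame of tub between 0 and 0.07 m and x of rock1_mid in the frame of tub between -0.045 and 0.045 m and y of rock1_mid in the frame of tub between -0.05 and 0.05 m and z of rock1_mid in the frame of tub between 0 and 0.07 m and x of rock2_mid in the frame of tub between -0.045 and 0.045 m and y of rock2_mid in the frame of tub between -0.05 and 0.05 m and z of rock2_mid in the frame of tub between 0 and 0.07 m), for 0.2 s.
At the end, for the whole second after the job is handed in: All three stones are inside the tub (middle of each within its walls and below its rim), and the tub is at rest, upright (within 0.1 rad) and gripped: each of the two jaws presses on it with more than 3 N (all of step 1 and all of step 2 and linear speed of tub below 0.03 m/s); the robot touches nothing.
It fails at once if the tub is crushed: the sliding jaw presses on it with more than 400 N (contact force between jaw and tub above 400 N).
It fails at once if the tall clear water bottle is moved more than 30 mm or tipped over (distance of bottle_a from where it was at the start of the episode above 0.03 m or angle between bottle_a's own z axis and vertical above 0.3 rad).
It fails at once if the shorter clear water bottle is moved more than 30 mm or tipped over (distance of bottle_b from where it was at the start of the episode above 0.03 m or angle between bottle_b's own z axis and vertical above 0.3 rad).
It fails at once if the small white sample jar is moved more than 30 mm or tipped over (distance of jar from where it was at the start of the episode above 0.03 m or angle between jar's own z axis and vertical above 0.3 rad).
It also fails if it takes over 72 s, if anything falls off the work surface, if the arm or the gripper's body presses on something with over 40 N, if the wrist force passes 120 N, or if a joint passes its speed limit or range.

## Robot

A 6-joint arm with a two-finger parallel gripper is mounted at the origin on the work surface. World frame = base frame: x ahead of the robot, y to its left, z up, the work surface at z = 0. Lengths are in m, angles in degrees, forces in N, time in s.
With the tool pointing down it reaches from about 0.375 to 0.9 m from the base axis. Payload 3.1 kg.
Tool frame: the origin (TCP) lies between the finger pads; the fingertips stand 11 mm ahead of it and the grasp point (between the pads) lies 8 mm behind it; z points along the fingers, y is the line along which they close (so a half turn about z gives the same grasp; the last joint's range is limited). The gripper opens to 87 mm and grips with 3 to 60 N. Pads are 19 mm wide; open, the fingers measure 117 mm over their backs; the gripper's body (75 mm by 190 mm) begins 51 mm behind the grasp point.
Start: joints at [-77.493, 30.224, 82.088, -0, 67.689, -10.227], TCP at [0.242, -0.576, 0.234] pointing down, gripper open.
Joint ranges: [-176.69, 176.69], [-43.24, 126.21], [12.49, 139.97], [-82, 262], [0, 151.66], [-163.58, 163.58]. Speed limits (degrees/s): [159.86, 159.86, 180, 180, 180, 180].

## Interface

Orientations are given as a 3x3 rotation matrix whose columns are the frame's x, y, z axes.
In Python, from rig import bot, viewer, workorder, models gives the robot as it stands.
- The arm moves only by the shell command python3 -m jog 'ROWS'. ROWS is JSON, a list of rows, each a list of 7 numbers: the opening, from 0 (shut) to 1 (fully open), then the shift along the tool's x, y, z in m, then the turn, a rotation vector about the tool's x, y, z in degrees. In form: [[claw, x, y, z, ax, ay, az], ...]. A call has 1 to 20 rows; each row is the pose to reach, as a shift and turn from the pose commanded when the call began, along the tool's axes at that moment; what a row does not reach only later rows make up. A row lasts 1/8 s, in which the tool goes at most 62.5 mm and 10.7 degrees, less where a joint would pass 70% of its speed; a pose out of reach is approached as far as the arm can. A call with a gripper value outside its range is refused whole. The fingers move at their own pace and stop on an object; the grip force is fixed at half the most. Time passes only in rows, so rows that repeat a pose let the fingers close. It gives the time, the measured TCP pose, the force, the opening and the grip force at its end, in the units of the state.
- bot.read_state(): the state, without advancing time (a new reading comes with each control period).
- viewer.capture(name): name is "side" or "top"; returns (picture, depth): 384x512x3 uint8, blue, green, red; 384x512 float32, m along the optical axis (not along the pixel's ray), 0 where there is no reading.
- viewer.camera_info(name): a dict with "fx", "fy", "cx", "cy" (pixels), "dist_coeffs" ([k1, k2, p1, p2, k3] as OpenCV has them; the pictures are not rectified), "world_to_cam" (4x4, takes a point from world to camera coordinates). Camera axes: x right, y down, z forward; pixel columns grow to the right and rows downward; lengths in m; the calibration is good to about 2 mm. A picture is of the moment at which its call begins. camera_info takes no time and is no camera call.
- workorder.hand_in(): hands the job in; it is judged then, once.
Trained networks look in the newest picture that a camera, given by its name, has taken for a name from the list of things; names that differ only in an ending like _2 or _b are one class to them, and where a whole thing is asked for, a point or a joint stands for the part that bears it (a point fixed in the world has none). Each returns a list of dicts, best first, with "p" (0 to 1); they miss things now and then, are a little off and sometimes report something else, mostly with a low value. They report only what shows in the picture. A call takes as long as a camera call.
- models.outline_of(camera, thing): "mask" (384x512 bool, what is visible of it).
- models.tip_of(camera, thing): "xyz" ([x, y, z] in m, in world coordinates, good to about 4 mm: a listed point, or the origin of a listed thing).
The state is a dict: "time_s": time; "joint_positions": joint angles; "qvel": joint speeds; "tau": joint torques, N m; "position": TCP position; "tcp_rot": TCP orientation; "force": force on the tool from outside, world axes, zero at the start; "moment": the same for the moment, N m; "opening": opening from 0.0 (shut) to 1.0 (fully open); "grasp_force": force on a finger pad.
Only numpy, scipy, OpenCV 4.12 (cv2) and the standard library are available. Lean on these libraries where they do the work, as an engineer would, in place of code of your own. Each camera call takes 0.05 s, during which the arm holds its last target. There are 200 camera calls.

## Working session

There is one attempt and no reset: what is moved stays moved. The work goes in short steps, Python scripts to look and compute and a shell command to move; the robot and the scene stay as the last step left them, time stands still between calls to the robot, and variables do not carry over. Pictures are saved under pics/ and viewed, at most 10 in all, crops included, and the job is handed in when it is done.

```bash
mkdir -p pics; ls; cat > h.py <<'E'
import numpy as np, cv2
from rig import bot, viewer, workorder, models
E
python3 - <<'E'
from h import *
for c in ("side","top"):
    im,d=viewer.capture(c); cv2.imwrite(f"pics/{c}0.png",im)
    for t in ["station","crank_axis","crank_knob","jaw_face","fixed_jaw","tub","tray_hinge","tray_handle","rock0_mid","bottle_a","bottle_b","jar"]:
        r=models.tip_of(c,t)
        print(c,t,[(np.round(x["xyz"],3).tolist(),round(x["p"],2)) for x in r[:3]])
s=bot.read_state(); print(s["time_s"],s["position"],s["tcp_rot"],s["opening"])
E
```

```text
pics
side station [([0.571, -0.036, -0.0], 0.74)]
side crank_axis [([0.472, -0.051, 0.123], 0.82)]
side crank_knob [([0.454, -0.098, 0.122], 0.64), ([0.614, 0.356, 0.006], 0.21)]
side jaw_face [([0.548, -0.043, 0.088], 0.97)]
side fixed_jaw [([0.613, 0.357, 0.002], 0.64), ([0.677, -0.009, 0.031], 0.5), ([0.472, -0.051, 0.123], 0.42)]
side tub [([0.62, -0.023, 0.027], 0.74)]
side tray_hinge [([0.624, 0.019, 0.113], 0.92)]
side tray_handle [([0.592, 0.188, 0.131], 0.77)]
side rock0_mid [([0.609, 0.078, 0.123], 0.49)]
side bottle_a [([0.611, 0.355, 0.003], 0.95), ([0.616, -0.339, 0.0], 0.62)]
side bottle_b [([0.611, 0.355, 0.003], 0.95), ([0.616, -0.339, 0.0], 0.62)]
side jar [([0.46, 0.379, 0.004], 0.84), ([0.679, -0.012, 0.031], 0.35), ([0.616, -0.339, 0.002], 0.35)]
top station [([0.579, -0.038, -0.001], 0.91)]
top crank_axis [([0.473, -0.055, 0.126], 0.94)]
top crank_knob [([0.452, -0.096, 0.124], 0.45)]
top jaw_face [([0.549, -0.04, 0.086], 0.94)]
top fixed_jaw [([0.678, -0.014, 0.032], 0.82)]
top tub [([0.624, -0.028, 0.031], 0.82)]
top tray_hinge [([0.626, 0.018, 0.112], 0.62)]
top tray_handle [([0.595, 0.184, 0.125], 0.92), ([0.465, 0.38, -0.0], 0.67)]
top rock0_mid [([0.608, 0.081, 0.122], 0.43)]
top bottle_a [([0.613, 0.358, 0.004], 0.8), ([0.612, -0.342, 0.002], 0.72)]
top bottle_b [([0.613, 0.358, 0.004], 0.8), ([0.612, -0.342, 0.002], 0.72)]
top jar [([0.463, 0.379, -0.003], 0.86), ([0.675, -0.017, 0.029], 0.29)]
1.3 [ 0.24153182 -0.57641705  0.23356888] [[ 9.22322442e-01  3.86421160e-01 -1.76204021e-06]
 [ 3.86421159e-01 -9.22322441e-01 -5.28438322e-05]
 [-2.20451442e-05  4.80581628e-05 -9.99999999e-01]] 0.9970668008309234
```

View pics/side0.png

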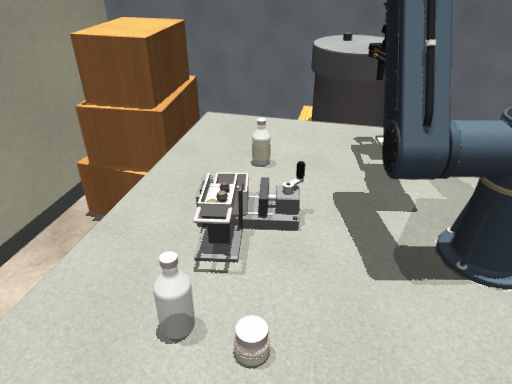

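View pics/top0.png

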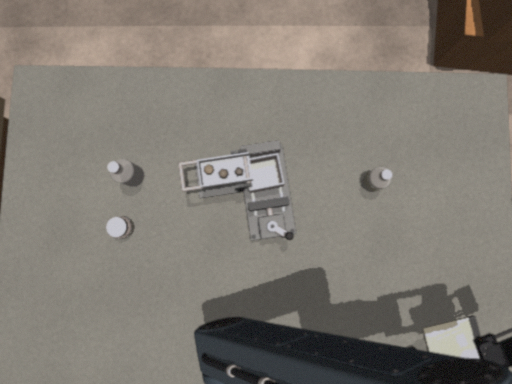

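The side picture shows the vise at about (270,205) with its knob at (300,168), and the tray with its stones at (222,195). The top picture shows the axis at (272,227), the knob at (290,236), the stones at (224,172) and the handle at (183,176). The network points agree with both pictures. I'll fit the station pose next.

```bash
cat >> h.py <<'E'
def fit(obs):
    # obs: list of (station xy, world xy); rigid 2D fit
    A=np.array([o[0] for o in obs]);B=np.array([o[1] for o in obs]);a=A-A.mean(0);b=B-B.mean(0)
    th=np.arctan2((a[:,0]*b[:,1]-a[:,1]*b[:,0]).sum(),(a*b).sum())
    R=np.array([[np.cos(th),-np.sin(th)],[np.sin(th),np.cos(th)]]);return th,R,B.mean(0)-R@A.mean(0),B
E
python3 - <<'E'
from h import *
from scipy.spatial.transform import Rotation as Ro
S={"station":(0,0),"crank_axis":(-.1,0),"fixed_jaw":(.105,0),"tray_hinge":(None,),"tray_handle":(None,)}
obs=[];K=[];raw={}
for c in ("side","top"):
    viewer.capture(c)
    for t in ["station","crank_axis","fixed_jaw","tray_hinge","tray_handle","crank_knob","jaw_face"]:
        for r in models.tip_of(c,t):
            p=np.array(r["xyz"])
            if abs(p[1])>.22 or (t=="fixed_jaw" and p[0]<.6): continue
            raw.setdefault(t,[]).append(p)
            if t in("station","crank_axis","fixed_jaw"): obs.append((S[t],p[:2]))
            break
th,R,o,_=fit(obs); print("yaw",np.degrees(th),"o",o)
for t in raw: 
    p=np.array(raw[t]); print(t,np.round(p,4).tolist(),"station frame",np.round((p[:,:2]-o)@R,4).tolist())
s=bot.read_state(); T=s["tcp_rot"]
ax=o+R@[-.1,0]; k=np.mean(raw["crank_knob"],0)[:2]; u=k-ax; print("axis",ax,"r",np.linalg.norm(u),"ang",np.degrees(np.arctan2(u[1],u[0])))
kn=ax+.05*u/np.linalg.norm(u); print("knob",kn)
print("shift tool to above knob z.16,.116:",T.T@(np.r_[kn,.18]-s["position"]),T.T@(np.r_[kn,.116]-s["position"]))
print("yaw tool y",np.degrees(np.arctan2(T[1,1],T[0,1])),s["time_s"])
E
```

```text
yaw 10.106977896530445 o [ 0.57382586 -0.03337581]
station [[0.5723, -0.0346, -0.002], [0.5789, -0.0347, -0.0009]] station frame [[-0.0017, -0.0009], [0.0048, -0.0022]]
crank_axis [[0.4713, -0.0496, 0.125], [0.4762, -0.0512, 0.1252]] station frame [[-0.1038, 0.002], [-0.0992, -0.0004]]
fixed_jaw [[0.6802, -0.0157, 0.0321], [0.6739, -0.0127, 0.0321]] station frame [[0.1078, -0.0013], [0.1021, 0.0028]]
tray_hinge [[0.6259, 0.0204, 0.1124], [0.6264, 0.0168, 0.1139]] station frame [[0.0607, 0.0438], [0.0606, 0.0402]]
tray_handle [[0.5942, 0.189, 0.1313], [0.5973, 0.1857, 0.1275]] station frame [[0.0591, 0.2153], [0.0616, 0.2116]]
crank_knob [[0.4517, -0.0989, 0.1211], [0.4505, -0.0979, 0.1268]] station frame [[-0.1317, -0.0431], [-0.1327, -0.0419]]
jaw_face [[0.5475, -0.0441, 0.0842]] station frame [[-0.0278, -0.0059]]
axis [ 0.47537768 -0.05092447] r 0.053322898120323856 ang -117.08395674155496
knob [ 0.4526129  -0.09544149]
shift tool to above knob z.16,.116: [ 0.38054102 -0.36202237  0.05355481] [ 0.38054201 -0.36202159  0.11755481]
yaw tool y -67.26522965851628 2.1
```

```bash
python3 -m jog '[[1,0.05,-0.047,0.02,0,0,2],[1,0.1,-0.094,0.04,0,0,4],[1,0.15,-0.141,0.05,0,0,6],[1,0.2,-0.188,0.05,0,0,8],[1,0.25,-0.235,0.05,0,0,10],[1,0.3,-0.282,0.05,0,0,11.5],[1,0.35,-0.33,0.05,0,0,11.5],[1,0.381,-0.362,0.05,0,0,11.5],[1,0.381,-0.362,0.05,0,0,11.5],[1,0.381,-0.362,0.05,0,0,11.5],[1,0.381,-0.362,0.05,0,0,11.5]]'
python3 - <<'E'
from h import *
for c in("top","side"):
    im,_=viewer.capture(c)
    for t in("crank_knob","crank_axis"): print(c,t,[(np.round(r["xyz"],4).tolist(),round(r["p"],2)) for r in models.tip_of(c,t)[:2]])
cv2.imwrite("pics/s1.png",cv2.resize(im[120:260,200:400],(800,560)))
s=bot.read_state();print(s["position"],s["joint_positions"],np.degrees(np.arctan2(s["tcp_rot"][1,1],s["tcp_rot"][0,1])))
E
```

```text
time_s: 3.48
position: [0.4531, -0.0959, 0.1837]
tcp_rot: [[0.981, 0.195, 0.0], [0.195, -0.981, -0.001], [0.0, 0.001, -1.0]]
force: [0.5, -0.2, -1.3]
opening: 1.0
grasp_force: 0.0
top crank_knob []
top crank_axis [([0.4776, -0.0518, 0.1255], 0.71)]
side crank_knob [([0.6198, -0.0218, 0.0275], 0.7), ([0.4541, -0.0998, 0.1224], 0.54)]
side crank_axis [([0.4736, -0.0535, 0.1252], 0.76), ([0.5448, -0.0419, 0.0869], 0.58)]
[ 0.45286327 -0.0962236   0.183539  ] [-2.58653688e+01  2.23777661e+01  1.07808029e+02 -4.80248937e-03
  4.98142791e+01  5.30060152e+01] -78.86828509340552
```

View pics/s1.png

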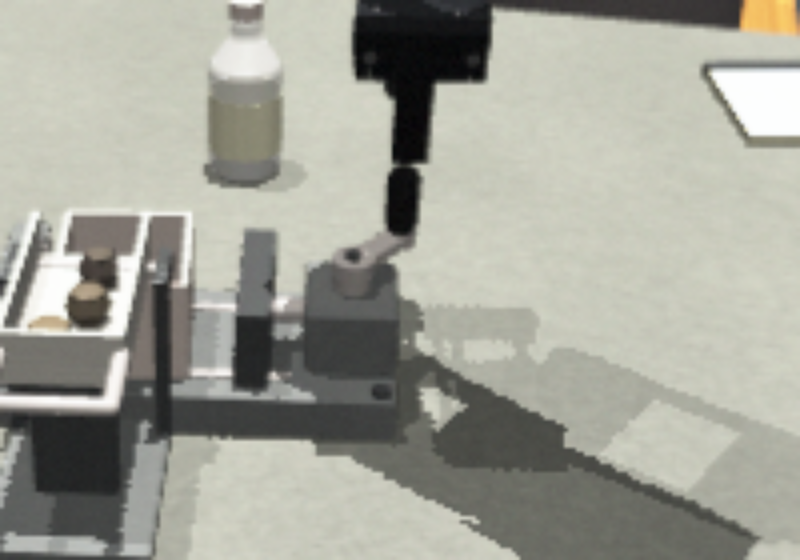

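The zoomed side view shows the fingers at (410,130) directly over the knob at (402,200). I'll go down and grip it.

```bash
python3 -m jog '[[1,0,0,0.03,0,0,0],[1,0,0,0.055,0,0,0],[1,0,0,0.068,0,0,0],[1,0,0,0.068,0,0,0],[0,0,0,0.068,0,0,0],[0,0,0,0.068,0,0,0],[0,0,0,0.068,0,0,0],[0,0,0,0.068,0,0,0],[0,0,0,0.068,0,0,0],[0,0,0,0.068,0,0,0]]'
python3 - <<'E'
from h import *
s=bot.read_state();T=s["tcp_rot"];p=s["position"];print(p,s["opening"],s["force"])
ax=np.array([.4745,-.052]);u=p[:2]-ax;print("r",np.linalg.norm(u));a0=np.arctan2(u[1],u[0])
for d in range(0,105,15):
    a=a0-np.radians(d); q=ax+np.linalg.norm(u)*np.array([np.cos(a),np.sin(a)])
    print(d,np.round(T.T@np.r_[q-p[:2],0],4))
E
```

```text
time_s: 5.03
position: [0.4531, -0.0953, 0.1156]
tcp_rot: [[0.981, 0.195, 0.0], [0.195, -0.981, -0.0], [0.0, 0.0, -1.0]]
force: [0.5, 0.3, -0.5]
opening: 0.402
grasp_force: 0.0
[ 0.45307778 -0.09527584  0.11558322] 0.40150540649710365 [ 0.52360041  0.31938801 -0.52706907]
r 0.048287778976683834
0 [0. 0. 0.]
15 [-0.0089 -0.0089 -0.    ]
30 [-0.0152 -0.0198 -0.    ]
45 [-0.0184 -0.032  -0.    ]
60 [-0.0184 -0.0446 -0.    ]
75 [-0.0151 -0.0568 -0.    ]
90 [-0.0088 -0.0677 -0.    ]
```

```bash
python3 -m jog '[[0,0,0,0,0,0,0],[0,0,0,0,0,0,0],[0,0,0,0,0,0,0],[0,0,0,0,0,0,0],[0,0,0,0,0,0,0]]'
python3 - <<'E'
from h import *
im,_=viewer.capture("side");print([(np.round(r["xyz"],4).tolist(),round(r["p"],2)) for r in models.tip_of("side","crank_axis")[:2]])
im,_=viewer.capture("top");print([(np.round(r["xyz"],4).tolist(),round(r["p"],2)) for r in models.tip_of("top","crank_axis")[:2]])
s=bot.read_state();print(s["position"],s["opening"],s["grasp_force"],s["force"])
E
```

```text
time_s: 5.65
position: [0.4534, -0.0957, 0.1156]
tcp_rot: [[0.981, 0.195, 0.001], [0.195, -0.981, -0.001], [0.001, 0.001, -1.0]]
force: [-0.3, -3.1, -1.3]
opening: 0.242
grasp_force: 30.0
[([0.474, -0.0502, 0.1249], 0.82), ([0.6097, 0.0772, 0.1236], 0.43)]
[([0.4754, -0.0547, 0.129], 0.58), ([0.5478, -0.0413, 0.0316], 0.22)]
[ 0.45335379 -0.09569082  0.11560095] 0.2407967911686891 29.99972798366798 [ 0.45975403 -3.94249578 -1.64897839]
```

```bash
python3 -m jog '[[0,-0.0048,-0.0043,0,0,0,0],[0,-0.0089,-0.0089,0,0,0,0],[0,-0.0124,-0.0142,0,0,0,0],[0,-0.0152,-0.0198,0,0,0,0],[0,-0.0172,-0.0258,0,0,0,0],[0,-0.0184,-0.032,0,0,0,0],[0,-0.0188,-0.0383,0,0,0,0],[0,-0.0184,-0.0446,0,0,0,0],[0,-0.0184,-0.0446,0,0,0,0]]'
python3 - <<'E'
from h import *
s=bot.read_state();T=s["tcp_rot"];p=s["position"];print(p,s["opening"],T.T@s["force"])
for c in("side","top"):
    viewer.capture(c)
    for t in("crank_knob","jaw_face"):print(c,t,[(np.round(r["xyz"],4).tolist(),round(r["p"],2)) for r in models.tip_of(c,t)[:2]])
for ax in ([.4745,-.052],[.4765,-.052],[.4725,-.052]):
    u=p[:2]-ax;print(np.linalg.norm(u),np.degrees(np.arctan2(u[1],u[0])))
E
```

```text
time_s: 6.98
position: [0.4284, -0.0548, 0.1157]
tcp_rot: [[0.981, 0.194, 0.005], [0.194, -0.981, -0.0], [0.005, 0.001, -1.0]]
force: [6.9, 1.1, -5.6]
opening: 0.242
grasp_force: 30.0
[ 0.42841656 -0.05479379  0.11565562] 0.24215888081984427 [6.95216744 0.27136281 5.66158172]
side crank_knob [([0.6191, 0.1178, 0.1215], 0.64), ([0.4274, -0.0605, 0.1222], 0.63)]
side jaw_face [([0.5487, -0.0417, 0.085], 0.76)]
top crank_knob []
top jaw_face [([0.5531, -0.0393, 0.0844], 0.87)]
0.046168047287794334 -176.53071856968825
0.04816453411583111 -176.67469029487862
0.044171878318008714 -176.37373334034072
```

```bash
cat >> h.py <<'E'
def circ(cmd,c,d,r=.05,R=np.array([[.981,.195],[.195,-.981]])):
    u=np.array(cmd)-c;a0=np.arctan2(u[1],u[0]);out=[]
    for k in d:
        a=a0-np.radians(k);q=np.array(c)+r*np.array([np.cos(a),np.sin(a)])
        x,y=R.T@(q-cmd);out.append([0,round(x,4),round(y,4),0,0,0,0])
    print(str(out).replace(" ",""), "cmd end",np.round(q,4))
E
python3 -c "
from h import *
circ([.42645,-.0554],[.478,-.0524],[5,15,25,35,45,55,65,75,85,95,105,115,125,135,145,150,150])"
```

```text
[[0,np.float64(0.0024),np.float64(-0.0041),0,0,0,0],[0,np.float64(0.0051),np.float64(-0.0124),0,0,0,0],[0,np.float64(0.0092),np.float64(-0.0201),0,0,0,0],[0,np.float64(0.0145),np.float64(-0.0269),0,0,0,0],[0,np.float64(0.021),np.float64(-0.0328),0,0,0,0],[0,np.float64(0.0284),np.float64(-0.0374),0,0,0,0],[0,np.float64(0.0365),np.float64(-0.0407),0,0,0,0],[0,np.float64(0.045),np.float64(-0.0425),0,0,0,0],[0,np.float64(0.0537),np.float64(-0.0428),0,0,0,0],[0,np.float64(0.0623),np.float64(-0.0416),0,0,0,0],[0,np.float64(0.0706),np.float64(-0.039),0,0,0,0],[0,np.float64(0.0783),np.float64(-0.0349),0,0,0,0],[0,np.float64(0.0852),np.float64(-0.0295),0,0,0,0],[0,np.float64(0.091),np.float64(-0.023),0,0,0,0],[0,np.float64(0.0957),np.float64(-0.0157),0,0,0,0],[0,np.float64(0.0975),np.float64(-0.0117),0,0,0,0],[0,np.float64(0.0975),np.float64(-0.0117),0,0,0,0]] cmd end [ 0.5198 -0.0249]
```

```bash
sed -i 's/round(x,4),round(y,4)/round(float(x),4),round(float(y),4)/' h.py; python3 -m jog '[[0,0.0024,-0.0041,0,0,0,0],[0,0.0051,-0.0124,0,0,0,0],[0,0.0092,-0.0201,0,0,0,0],[0,0.0145,-0.0269,0,0,0,0],[0,0.021,-0.0328,0,0,0,0],[0,0.0284,-0.0374,0,0,0,0],[0,0.0365,-0.0407,0,0,0,0],[0,0.045,-0.0425,0,0,0,0],[0,0.0537,-0.0428,0,0,0,0],[0,0.0537,-0.0428,0,0,0,0]]'
python3 - <<'E'
from h import *
s=bot.read_state();T=s["tcp_rot"];p=s["position"];print(p,s["opening"],T.T@s["force"],T)
cmd=np.array([.42645,-.0554])+np.array([[.981,.195],[.195,-.981]])@[.0537,-.0428];print(cmd)
for c in("side","top"):
    viewer.capture(c)
    for t in("jaw_face",):print(c,t,[(np.round(r["xyz"],4).tolist(),round(r["p"],2)) for r in models.tip_of(c,t)[:2]])
from scipy.optimize import least_squares
P=np.array([[.4533,-.0957],[.4284,-.0548],p[:2]])
c=least_squares(lambda c:np.linalg.norm(P-c,axis=1)-.05,[.477,-.052]);print(c.x,c.fun)
E
```

```text
time_s: 8.52
position: [0.4703, -0.0031, 0.1155]
tcp_rot: [[0.98, 0.197, -0.001], [0.197, -0.98, -0.002], [-0.001, 0.002, -1.0]]
force: [2.2, -6.9, -1.7]
opening: 0.24
grasp_force: 30.0
[ 0.47033695 -0.00310473  0.11554056] 0.2397292555587752 [0.81665519 7.18171365 1.68228999] [[ 0.98045093  0.1967612  -0.001004  ]
 [ 0.1967592  -0.98045018 -0.00180668]
 [-0.00133986  0.00157382 -0.99999786]]
[ 0.4707837 -0.0029417]
side jaw_face [([0.56, -0.0393, 0.0836], 0.76)]
top jaw_face [([0.6192, -0.0276, 0.0318], 0.45)]
[ 0.47835351 -0.05244587] [-1.40247831e-05  8.94843103e-06 -1.18674295e-05]
```

```bash
python3 -c "
from h import *
circ([.4708,-.0029],[.4783,-.0526],[10,20,30,40,50,60,70,80,90,100,110,120,130,140,150,160,170,170],r=.0498)"
```

```text
[[0,0.0086,0.0016,0,0,0,0],[0,0.0169,0.0043,0,0,0,0],[0,0.0245,0.0083,0,0,0,0],[0,0.0314,0.0136,0,0,0,0],[0,0.0373,0.02,0,0,0,0],[0,0.0419,0.0273,0,0,0,0],[0,0.0452,0.0354,0,0,0,0],[0,0.0471,0.0439,0,0,0,0],[0,0.0474,0.0525,0,0,0,0],[0,0.0463,0.0611,0,0,0,0],[0,0.0436,0.0694,0,0,0,0],[0,0.0396,0.0771,0,0,0,0],[0,0.0343,0.084,0,0,0,0],[0,0.0279,0.0898,0,0,0,0],[0,0.0205,0.0945,0,0,0,0],[0,0.0125,0.0978,0,0,0,0],[0,0.004,0.0996,0,0,0,0],[0,0.004,0.0996,0,0,0,0]] cmd end [ 0.4942 -0.0998]
```

```bash
python3 -m jog '[[0,0.0086,0.0016,0,0,0,0],[0,0.0169,0.0043,0,0,0,0],[0,0.0245,0.0083,0,0,0,0],[0,0.0314,0.0136,0,0,0,0],[0,0.0373,0.02,0,0,0,0],[0,0.0419,0.0273,0,0,0,0],[0,0.0452,0.0354,0,0,0,0],[0,0.0471,0.0439,0,0,0,0],[0,0.0474,0.0525,0,0,0,0],[0,0.0463,0.0611,0,0,0,0],[0,0.0436,0.0694,0,0,0,0],[0,0.0396,0.0771,0,0,0,0],[0,0.0343,0.084,0,0,0,0],[0,0.0279,0.0898,0,0,0,0],[0,0.0205,0.0945,0,0,0,0],[0,0.0125,0.0978,0,0,0,0],[0,0.004,0.0996,0,0,0,0],[0,0.004,0.0996,0,0,0,0]]'
python3 - <<'E'
from h import *
s=bot.read_state();T=s["tcp_rot"];p=s["position"];print(p,s["opening"],s["force"])
u=p[:2]-[.4783,-.0526];print("r",np.linalg.norm(u),np.degrees(np.arctan2(u[1],u[0])))
for c in("side","top"):
    im,_=viewer.capture(c)
    for t in("jaw_face","tub","fixed_jaw"):print(c,t,[(np.round(r["xyz"],4).tolist(),round(r["p"],2)) for r in models.tip_of(c,t)[:2]])
circ([.4942,-.0998],[.4783,-.0526],[8,16,24,32,40,48,56,64,72,80,80],r=.0498)
E
```

```text
time_s: 10.98
position: [0.4928, -0.1005, 0.1156]
tcp_rot: [[0.981, 0.195, -0.002], [0.195, -0.981, -0.001], [-0.002, 0.001, -1.0]]
force: [-0.3, -3.3, 0.1]
opening: 0.245
grasp_force: 30.0
[ 0.49275571 -0.10049055  0.11557193] 0.24515209916233632 [-0.28320377 -3.31953627  0.06128377]
r 0.05002471634875109 -73.20361766564258
side jaw_face [([0.5772, -0.0375, 0.0849], 0.62)]
side tub [([0.6197, 0.0399, 0.1244], 0.74), ([0.6224, -0.0244, 0.0298], 0.69)]
side fixed_jaw [([0.677, -0.0154, 0.0332], 0.61)]
top jaw_face [([0.5789, -0.0359, 0.084], 0.75)]
top tub [([0.6237, -0.0276, 0.028], 0.84), ([0.4649, 0.3788, -0.0011], 0.44)]
top fixed_jaw [([0.6781, -0.0161, 0.0319], 0.92)]
[[0,-0.0069,0.0004,0,0,0,0],[0,-0.0139,-0.0002,0,0,0,0],[0,-0.0206,-0.0017,0,0,0,0],[0,-0.0271,-0.0041,0,0,0,0],[0,-0.0332,-0.0075,0,0,0,0],[0,-0.0388,-0.0116,0,0,0,0],[0,-0.0438,-0.0165,0,0,0,0],[0,-0.048,-0.022,0,0,0,0],[0,-0.0514,-0.0281,0,0,0,0],[0,-0.0539,-0.0345,0,0,0,0],[0,-0.0539,-0.0345,0,0,0,0]] cmd end [ 0.4346 -0.0765]
```

```bash
python3 -m jog '[[0,-0.0069,0.0004,0,0,0,0],[0,-0.0139,-0.0002,0,0,0,0],[0,-0.0206,-0.0017,0,0,0,0],[0,-0.0271,-0.0041,0,0,0,0],[0,-0.0332,-0.0075,0,0,0,0],[0,-0.0388,-0.0116,0,0,0,0],[0,-0.0438,-0.0165,0,0,0,0],[0,-0.048,-0.022,0,0,0,0],[0,-0.0514,-0.0281,0,0,0,0],[0,-0.0539,-0.0345,0,0,0,0],[0,-0.0539,-0.0345,0,0,0,0]]'
python3 - <<'E'
from h import *
s=bot.read_state();T=s["tcp_rot"];p=s["position"];print(p,s["opening"],s["force"])
u=p[:2]-[.4783,-.0526];print("r",np.linalg.norm(u),np.degrees(np.arctan2(u[1],u[0])))
for c in("side","top"):
    im,_=viewer.capture(c)
    for t in("jaw_face","tub","fixed_jaw"):print(c,t,[(np.round(r["xyz"],4).tolist(),round(r["p"],2)) for r in models.tip_of(c,t)[:2]])
cv2.imwrite("pics/t2.png",cv2.resize(im[130:260,170:310],(700,600)))
circ([.4346,-.0765],[.4783,-.0526],range(6,100,6),r=.0498)
E
```

```text
time_s: 12.75
position: [0.4337, -0.0749, 0.1155]
tcp_rot: [[0.981, 0.194, -0.001], [0.194, -0.981, 0.002], [-0.001, -0.002, -1.0]]
force: [1.6, 3.2, 0.5]
opening: 0.241
grasp_force: 30.0
[ 0.43368526 -0.0749105   0.11551348] 0.24124497325471442 [1.57503169 3.21373269 0.48237038]
r 0.04988219951106173 -153.4317345840175
side jaw_face [([0.5855, -0.0342, 0.0866], 0.64)]
side tub [([0.6291, -0.024, 0.0266], 0.75)]
side fixed_jaw [([0.6769, -0.0131, 0.0306], 0.65)]
top jaw_face [([0.5878, -0.0337, 0.0845], 0.7)]
top tub []
top fixed_jaw [([0.6149, 0.3546, 0.0016], 0.67), ([0.6719, -0.016, 0.0327], 0.6)]
[[0,-0.0013,-0.0051,0,0,0,0],[0,-0.0021,-0.0102,0,0,0,0],[0,-0.0023,-0.0154,0,0,0,0],[0,-0.002,-0.0206,0,0,0,0],[0,-0.0011,-0.0258,0,0,0,0],[0,0.0003,-0.0308,0,0,0,0],[0,0.0022,-0.0356,0,0,0,0],[0,0.0046,-0.0403,0,0,0,0],[0,0.0075,-0.0446,0,0,0,0],[0,0.0108,-0.0486,0,0,0,0],[0,0.0146,-0.0523,0,0,0,0],[0,0.0187,-0.0555,0,0,0,0],[0,0.0231,-0.0583,0,0,0,0],[0,0.0277,-0.0606,0,0,0,0],[0,0.0326,-0.0624,0,0,0,0],[0,0.0377,-0.0637,0,0,0,0]] cmd end [ 0.4591 -0.0066]
```

View pics/t2.png

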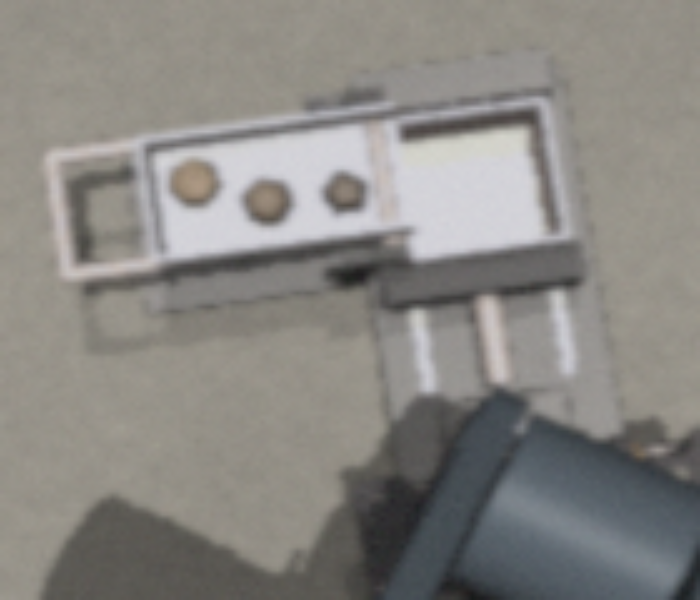

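The top view shows the jaw at (480,275) touching the tub at (475,180). The tub is straight and the fixed jaw is close. I'll go on in smaller steps and watch the force.

```bash
python3 -m jog '[[0,-0.0013,-0.0051,0,0,0,0],[0,-0.0021,-0.0102,0,0,0,0],[0,-0.0023,-0.0154,0,0,0,0],[0,-0.002,-0.0206,0,0,0,0],[0,-0.0011,-0.0258,0,0,0,0],[0,0.0003,-0.0308,0,0,0,0],[0,0.0003,-0.0308,0,0,0,0]]'
cat > st.py <<'E'
import sys
from h import *
s=bot.read_state();p=s["position"]
u=p[:2]-[.4783,-.0526];u0=u/np.linalg.norm(u);t=np.array([u0[1],-u0[0]])
print("r",np.linalg.norm(u),"ang",np.degrees(np.arctan2(u[1],u[0])),"radial F",u0@s["force"][:2],"resist F along cw",t@s["force"][:2])
for c in("side","top"):
    viewer.capture(c)
    for n in("jaw_face","fixed_jaw"):print(c,n,[(np.round(r["xyz"],4).tolist(),round(r["p"],2)) for r in models.tip_of(c,n)[:2]])
E
python3 st.py; python3 -c "
from h import *
circ([.4346,-.0765],[.4783,-.0526],[36],r=.0498)
c=np.array([.4346,-.0765])+np.array([[.981,.195],[.195,-.981]])@[.0003,-.0308]
circ(c,[.4783,-.0526],range(4,80,4),r=.0498)"
```

```text
time_s: 14.02
position: [0.429, -0.0453, 0.1156]
tcp_rot: [[0.981, 0.195, 0.001], [0.195, -0.981, 0.001], [0.001, -0.0, -1.0]]
force: [4.1, 0.6, -2.8]
opening: 0.241
grasp_force: 30.0
r 0.04981889960565601 ang 171.56892388259826 radial F -3.939006478350556 resist F along cw 1.2051981439433193
side jaw_face [([0.5869, -0.0333, 0.0853], 0.8), ([0.5763, -0.0341, 0.0018], 0.54)]
side fixed_jaw [([0.6782, -0.0117, 0.0316], 0.42)]
top jaw_face [([0.5892, -0.0337, 0.085], 0.88)]
top fixed_jaw [([0.6751, -0.0163, 0.0304], 0.9), ([0.61, 0.0831, 0.1219], 0.56)]
[[0,0.0003,-0.0308,0,0,0,0]] cmd end [ 0.4289 -0.0463]
[[0,0.0012,-0.0032,0,0,0,0],[0,0.0027,-0.0064,0,0,0,0],[0,0.0044,-0.0095,0,0,0,0],[0,0.0062,-0.0124,0,0,0,0],[0,0.0083,-0.0152,0,0,0,0],[0,0.0106,-0.0178,0,0,0,0],[0,0.013,-0.0203,0,0,0,0],[0,0.0156,-0.0226,0,0,0,0],[0,0.0184,-0.0247,0,0,0,0],[0,0.0213,-0.0266,0,0,0,0],[0,0.0243,-0.0283,0,0,0,0],[0,0.0274,-0.0298,0,0,0,0],[0,0.0307,-0.0311,0,0,0,0],[0,0.034,-0.0321,0,0,0,0],[0,0.0374,-0.0329,0,0,0,0],[0,0.0408,-0.0335,0,0,0,0],[0,0.0443,-0.0338,0,0,0,0],[0,0.0477,-0.0339,0,0,0,0],[0,0.0512,-0.0338,0,0,0,0]] cmd end [ 0.4725 -0.0031]
```

```bash
python3 -m jog '[[0,0.0012,-0.0032,0,0,0,0],[0,0.0027,-0.0064,0,0,0,0],[0,0.0044,-0.0095,0,0,0,0],[0,0.0062,-0.0124,0,0,0,0],[0,0.0083,-0.0152,0,0,0,0],[0,0.0106,-0.0178,0,0,0,0],[0,0.0106,-0.0178,0,0,0,0]]'; python3 st.py
python3 -c "
from h import *
c=np.array([.4289,-.0463])+np.array([[.981,.195],[.195,-.981]])@[.0106,-.0178]
print(c);circ(c,[.4783,-.0526],range(3,60,3),r=.0498)"
```

```text
time_s: 15.2
position: [0.436, -0.0262, 0.1156]
tcp_rot: [[0.981, 0.195, 0.001], [0.195, -0.981, 0.0], [0.001, 0.0, -1.0]]
force: [3.5, -2.3, -2.2]
opening: 0.245
grasp_force: 30.0
r 0.04987732354005576 ang 148.09428563252055 radial F -4.202570831486749 resist F along cw -0.12500725511317312
side jaw_face [([0.5909, -0.0382, 0.0859], 0.63)]
side fixed_jaw [([0.677, -0.014, 0.0301], 0.43)]
top jaw_face [([0.5937, -0.036, 0.085], 0.85)]
top fixed_jaw [([0.6763, -0.0171, 0.0311], 0.75)]
[ 0.4358276 -0.0267712]
[[0,0.0017,-0.0019,0,0,0,0],[0,0.0037,-0.0037,0,0,0,0],[0,0.0057,-0.0054,0,0,0,0],[0,0.0077,-0.007,0,0,0,0],[0,0.0099,-0.0084,0,0,0,0],[0,0.0121,-0.0098,0,0,0,0],[0,0.0144,-0.011,0,0,0,0],[0,0.0168,-0.0121,0,0,0,0],[0,0.0192,-0.013,0,0,0,0],[0,0.0217,-0.0139,0,0,0,0],[0,0.0242,-0.0146,0,0,0,0],[0,0.0267,-0.0152,0,0,0,0],[0,0.0293,-0.0156,0,0,0,0],[0,0.0319,-0.016,0,0,0,0],[0,0.0345,-0.0161,0,0,0,0],[0,0.0371,-0.0162,0,0,0,0],[0,0.0397,-0.0161,0,0,0,0],[0,0.0423,-0.0159,0,0,0,0],[0,0.0449,-0.0155,0,0,0,0]] cmd end [ 0.4768 -0.0028]
```

```bash
python3 -m jog '[[0,0.0017,-0.0019,0,0,0,0],[0,0.0037,-0.0037,0,0,0,0],[0,0.0057,-0.0054,0,0,0,0],[0,0.0077,-0.007,0,0,0,0],[0,0.0077,-0.007,0,0,0,0]]'; python3 st.py
```

```text
time_s: 16.12
position: [0.4417, -0.0186, 0.1156]
tcp_rot: [[0.981, 0.196, -0.0], [0.196, -0.981, -0.001], [-0.001, 0.001, -1.0]]
force: [2.1, -4.4, -2.6]
opening: 0.241
grasp_force: 30.0
r 0.049927379589109006 ang 137.10367538878114 radial F -4.5571053944209865 resist F along cw -1.789354696836186
side jaw_face [([0.5938, -0.0368, 0.0846], 0.65)]
side fixed_jaw [([0.6775, -0.0084, 0.0321], 0.45), ([0.6348, -0.0224, 0.029], 0.31)]
top jaw_face [([0.5941, -0.0307, 0.0845], 0.84), ([0.6301, 0.0154, 0.11], 0.68)]
top fixed_jaw [([0.678, -0.0148, 0.0308], 0.51)]
```

```bash
python3 -m jog '[[0,0.0022,-0.0014,0,0,0,0],[0,0.0044,-0.0028,0,0,0,0],[0,0.0044,-0.0028,0,0,0,0]]'; python3 st.py
```

```text
time_s: 16.8
position: [0.4453, -0.0151, 0.1156]
tcp_rot: [[0.981, 0.196, -0.001], [0.196, -0.981, -0.001], [-0.001, 0.001, -1.0]]
force: [2.5, -5.8, -2.2]
opening: 0.245
grasp_force: 30.0
r 0.04996215752614294 ang 131.3420790367535 radial F -6.005031182352063 resist F along cw -1.9238971533535965
side jaw_face []
side fixed_jaw [([0.6767, -0.0115, 0.0308], 0.5)]
top jaw_face [([0.5952, -0.0331, 0.0848], 0.87)]
top fixed_jaw [([0.6757, -0.016, 0.029], 0.71)]
```

```bash
python3 -m jog '[[0,0.0023,-0.0012,0,0,0,0],[0,0.0047,-0.0021,0,0,0,0],[0,0.0047,-0.0021,0,0,0,0]]'; python3 st.py
```

```text
time_s: 17.48
position: [0.4474, -0.0132, 0.1155]
tcp_rot: [[0.98, 0.198, -0.006], [0.198, -0.98, -0.003], [-0.006, 0.002, -1.0]]
force: [-2.9, -12.1, 0.8]
opening: 0.239
grasp_force: 30.0
r 0.050029539256601564 ang 128.11341208598571 radial F -7.711019956214896 resist F along cw -9.78189738111743
side jaw_face [([0.5915, -0.0346, 0.0863], 0.66)]
side fixed_jaw [([0.6781, -0.0131, 0.0313], 0.63)]
top jaw_face [([0.595, -0.034, 0.0822], 0.66)]
top fixed_jaw [([0.674, -0.0172, 0.0307], 0.86), ([0.6131, 0.0394, 0.1216], 0.58)]
```

```bash
python3 -m jog '[[0,0.0023,-0.0009,0,0,0,0],[0,0.0047,-0.0017,0,0,0,0],[0,0.0047,-0.0017,0,0,0,0]]'; python3 st.py
```

```text
time_s: 18.15
position: [0.4486, -0.0122, 0.1154]
tcp_rot: [[0.979, 0.202, -0.012], [0.202, -0.979, -0.006], [-0.013, 0.003, -1.0]]
force: [-8.8, -21.0, 5.1]
opening: 0.243
grasp_force: 30.0
r 0.05015902117929622 ang 126.32895510649776 radial F -11.733026931896305 resist F along cw -19.53039965317754
side jaw_face [([0.5913, -0.0366, 0.089], 0.62)]
side fixed_jaw [([0.6786, -0.008, 0.0324], 0.56), ([0.6105, 0.3551, 0.0005], 0.28)]
top jaw_face [([0.5929, -0.034, 0.0852], 0.79), ([0.6232, 0.12, 0.1275], 0.72)]
top fixed_jaw [([0.6746, -0.0169, 0.0309], 0.62), ([0.5939, -0.0308, 0.0836], 0.35)]
```

The knob is tight at 19.5 N and the arm has deflected. I'll ease off and release it.

```bash
python3 -m jog '[[0,-0.004,0.0015,0,0,0,0],[0,-0.004,0.0015,0,0,0,0],[1,-0.004,0.0015,0,0,0,0],[1,-0.004,0.0015,0,0,0,0],[1,-0.004,0.0015,0,0,0,0],[1,-0.004,0.0015,0,0,0,0],[1,-0.004,0.0015,-0.03,0,0,0],[1,-0.004,0.0015,-0.08,0,0,0],[1,-0.004,0.0015,-0.09,0,0,0],[1,-0.004,0.0015,-0.09,0,0,0]]'
python3 - <<'E'
from h import *
s=bot.read_state();p=s["position"];T=s["tcp_rot"]
H=[]
for c in("side","top"):
    im,_=viewer.capture(c)
    for n in("crank_knob","jaw_face","tub","tray_handle","tray_hinge"):
        r=models.tip_of(c,n);print(c,n,[(np.round(q["xyz"],4).tolist(),round(q["p"],2)) for q in r[:2]])
    if c=="side": cv2.imwrite("pics/s3.png",cv2.resize(im[150:280,170:330],(738,600)))
print(p,np.round(T,3).tolist(),T.T@(np.array([.595,.187,.20])-p))
E
```

```text
time_s: 19.7
position: [0.4503, -0.011, 0.2059]
tcp_rot: [[0.981, 0.195, 0.001], [0.195, -0.981, -0.0], [0.001, 0.0, -1.0]]
force: [-0.9, 0.5, -0.2]
opening: 0.982
grasp_force: 0.0
side crank_knob [([0.6282, 0.0177, 0.1112], 0.62), ([0.4462, -0.015, 0.1242], 0.52)]
side jaw_face [([0.5926, -0.0326, 0.0831], 0.7)]
side tub [([0.6368, -0.0232, 0.0251], 0.84)]
side tray_handle [([0.5963, 0.1861, 0.1316], 0.95)]
side tray_hinge [([0.6209, 0.0178, 0.113], 0.92)]
top crank_knob []
top jaw_face [([0.5951, -0.0332, 0.0829], 0.89)]
top tub [([0.6354, -0.0295, 0.0309], 0.69)]
top tray_handle [([0.597, 0.1862, 0.1292], 0.84)]
top tray_hinge [([0.6283, 0.0146, 0.1128], 0.58)]
[ 0.4503314  -0.01098398  0.2058528 ] [[0.981, 0.195, 0.001], [0.195, -0.981, -0.0], [0.001, 0.0, -1.0]] [ 0.18052147 -0.16594458  0.00594221]
```

View pics/s3.png

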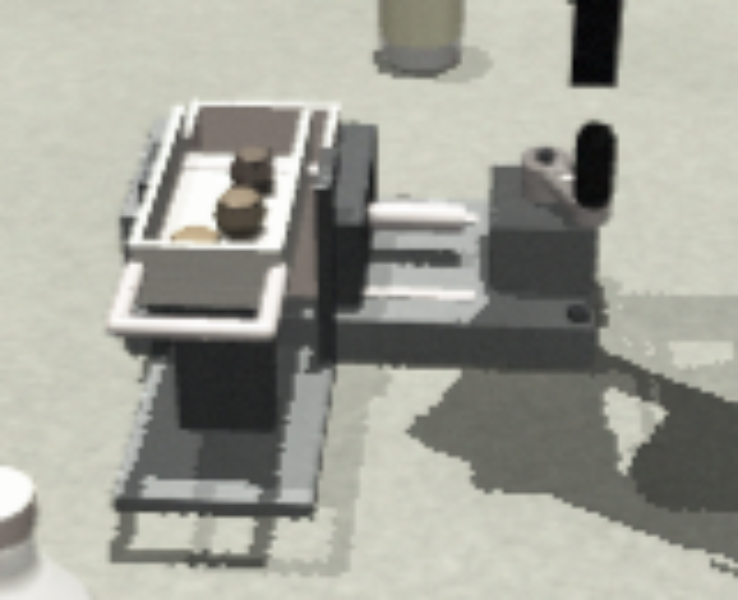

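The side view shows the jaw (350,215) against the tub and the knob free at (595,165). The bar runs from (115,328) to (275,328). On to the handle.

```bash
python3 -m jog '[[0.5,0.04,-0.037,0,0,0,0],[0.5,0.08,-0.073,0,0,0,0],[0.5,0.12,-0.11,0,0,0,0],[0.5,0.16,-0.146,0,0,0,0],[0.5,0.181,-0.165,0.005,0,0,0],[0.5,0.181,-0.165,0.03,0,0,0],[0.5,0.181,-0.165,0.03,0,0,0],[0.5,0.181,-0.165,0.03,0,0,0]]'
python3 - <<'E'
from h import *
s=bot.read_state();p=s["position"];T=s["tcp_rot"];print(p,s["opening"])
for c in("top","side"):
    im,_=viewer.capture(c); print(c,[(np.round(q["xyz"],4).tolist(),round(q["p"],2)) for q in models.tip_of(c,"tray_handle")[:2]])
cv2.imwrite("pics/s4.png",cv2.resize(im[130:280,150:330],(720,600)))
E
```

```text
time_s: 21.3
position: [0.5959, 0.1857, 0.1759]
tcp_rot: [[0.981, 0.194, 0.0], [0.194, -0.981, 0.0], [0.0, 0.0, -1.0]]
force: [0.2, 0.4, -0.7]
opening: 0.501
grasp_force: 0.0
[0.59589975 0.18565939 0.17592629] 0.5006592278744814
top [([0.5985, 0.1862, 0.1252], 0.9)]
side [([0.5931, 0.1905, 0.1287], 0.81)]
```

View pics/s4.png

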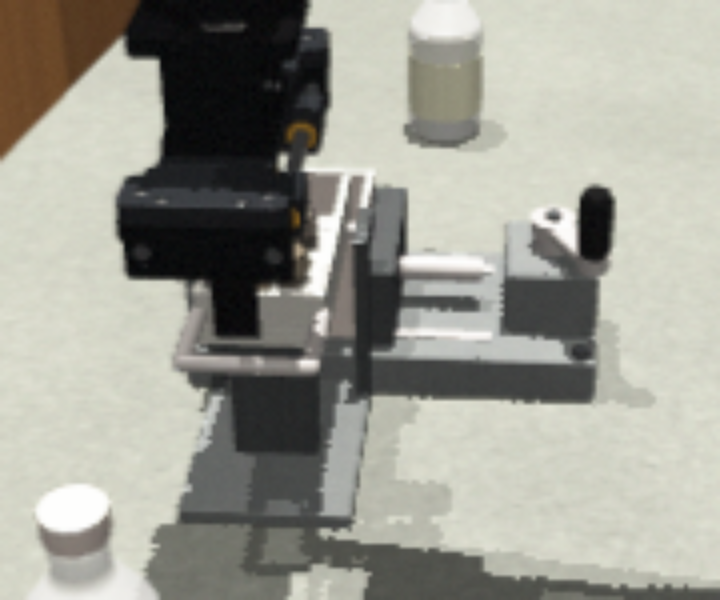

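The fingers at (235,305) are over the middle of the bar at (245,360). I'll go down and close.

```bash
python3 -m jog '[[0.5,0,-0.001,0.02,0,0,0],[0.5,0,-0.001,0.04,0,0,0],[0.5,0,-0.001,0.055,0,0,0],[0.5,0,-0.001,0.055,0,0,0],[0,0,-0.001,0.055,0,0,0],[0,0,-0.001,0.055,0,0,0],[0,0,-0.001,0.055,0,0,0],[0,0,-0.001,0.055,0,0,0],[0,0,-0.001,0.055,0,0,0],[0,0,-0.001,0.055,0,0,0],[0,0,-0.001,0.055,0,0,0]]'
python3 - <<'E'
from h import *
s=bot.read_state();print(s["position"],s["opening"],s["grasp_force"],s["force"])
for t in np.arange(.1,1.15,.1):
    # arc: tool y = -station y, tool z = down
    y=.17*np.cos(t)-.016*np.sin(t)-.17; z=.17*np.sin(t)+.016*np.cos(t)-.016
    print(round(t,1),round(-y,4),round(-z,4))
E
```

```text
time_s: 22.88
position: [0.5959, 0.1865, 0.1209]
tcp_rot: [[0.981, 0.195, 0.0], [0.195, -0.981, -0.001], [0.0, 0.001, -1.0]]
force: [-1.2, -2.7, 2.5]
opening: 0.1
grasp_force: 30.0
[0.5958681  0.18647898 0.12085967] 0.09999145037089437 29.9833944439888 [-1.22333724 -2.71232918  2.49175183]
0.1 0.0024 -0.0169
0.2 0.0066 -0.0335
0.3 0.0123 -0.0495
0.4 0.0197 -0.0649
0.5 0.0285 -0.0795
0.6 0.0387 -0.0932
0.7 0.0503 -0.1058
0.8 0.063 -0.1171
0.9 0.0769 -0.1271
1.0 0.0916 -0.1357
1.1 0.1071 -0.1428
```

```bash
python3 -m jog '[[0,0,0.0024,-0.0169,0,0,0],[0,0,0.0066,-0.0335,0,0,0],[0,0,0.0123,-0.0495,0,0,0],[0,0,0.0197,-0.0649,0,0,0],[0,0,0.0285,-0.0795,0,0,0],[0,0,0.0285,-0.0795,0,0,0]]'
python3 - <<'E'
from h import *
s=bot.read_state();print(s["position"],s["opening"],s["grasp_force"],s["force"])
E
```

```text
time_s: 23.62
position: [0.6007, 0.159, 0.2015]
tcp_rot: [[0.981, 0.194, -0.0], [0.194, -0.981, 0.001], [0.0, -0.001, -1.0]]
force: [-1.9, 2.2, -0.7]
opening: 0.104
grasp_force: 30.0
[0.60066514 0.15897857 0.20151264] 0.10414014613689679 30.041009187698364 [-1.87008742  2.24043905 -0.73622073]
```

Forces are small, so I'll tip on to about 0.95 rad. Relative to now that is y +0.055 and z −0.052.

```bash
python3 -m jog '[[0,0,0.005,-0.007,0,0,0],[0,0,0.0102,-0.0137,0,0,0],[0,0,0.016,-0.02,0,0,0],[0,0,0.0218,-0.0263,0,0,0],[0,0,0.028,-0.032,0,0,0],[0,0,0.0345,-0.0376,0,0,0],[0,0,0.0414,-0.0427,0,0,0],[0,0,0.0484,-0.0476,0,0,0],[0,0,0.056,-0.052,0,0,0],[0,0,0.056,-0.052,0,0,0],[0,0,0.056,-0.052,0,0,0],[0,0,0.056,-0.052,0,0,0],[0,0,0.056,-0.052,0,0,0]]'
python3 - <<'E'
from h import *
s=bot.read_state();print(s["position"],s["opening"],s["force"])
for c in("top","side"):
    im,_=viewer.capture(c)
    for t in("rock0_mid","tub"):print(c,t,[(np.round(q["xyz"],4).tolist(),round(q["p"],2)) for q in models.tip_of(c,t)[:4]])
    cv2.imwrite(f"pics/{c}5.png",cv2.resize(im[110:260,150:330],(720,600)))
E
```

```text
time_s: 25.25
position: [0.6101, 0.1062, 0.2539]
tcp_rot: [[0.981, 0.196, -0.003], [0.196, -0.981, 0.004], [-0.002, -0.004, -1.0]]
force: [-7.2, 7.1, 9.2]
opening: 0.102
grasp_force: 30.0
[0.61013397 0.1061737  0.25394342] 0.1024706584245093 [-7.21240786  7.08757421  9.24371048]
top rock0_mid [([0.6142, 0.006, 0.048], 0.51)]
top tub [([0.6362, -0.027, 0.0307], 0.61)]
side rock0_mid [([0.6357, -0.0237, 0.0259], 0.72)]
side tub [([0.6346, -0.0211, 0.0263], 0.78), ([0.5952, -0.0343, 0.0314], 0.41)]
```

View pics/side5.png

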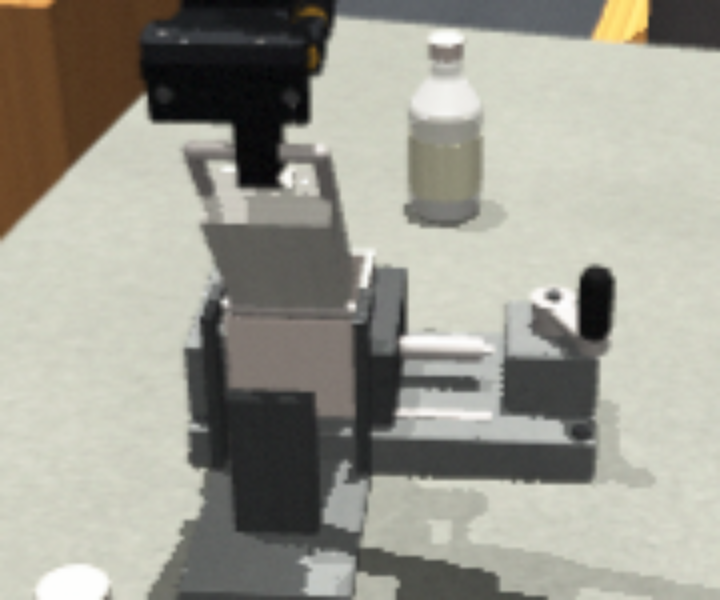

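The tray is steeply tipped and the tub (290,360) is still upright. I'll lower the tray along the same arc and look.

```bash
python3 -m jog '[[0,0,-0.0076,0.0044,0,0,0],[0,0,-0.0215,0.0144,0,0,0],[0,0,-0.0342,0.0257,0,0,0],[0,0,-0.0458,0.0383,0,0,0],[0,0,-0.056,0.052,0,0,0],[0,0,-0.0648,0.0666,0,0,0],[0,0,-0.0722,0.082,0,0,0],[0,0,-0.0779,0.098,0,0,0],[0,0,-0.0821,0.1146,0,0,0],[0,0,-0.0845,0.13,0,0,0],[0,0,-0.0845,0.1305,0,0,0],[0,0,-0.0845,0.1305,0,0,0]]'
python3 - <<'E'
from h import *
s=bot.read_state();print(s["position"],s["opening"],s["force"])
for c in("side","top"):
    im,_=viewer.capture(c)
    for t in("rock0_mid","tub","jaw_face"):print(c,t,[(np.round(q["xyz"],4).tolist(),round(q["p"],2)) for q in models.tip_of(c,t)[:4]])
cv2.imwrite("pics/t6.png",cv2.resize(im[140:220,170:300],(800,492),interpolation=cv2.INTER_CUBIC))
E
```

```text
time_s: 27.05
position: [0.596, 0.1863, 0.1209]
tcp_rot: [[0.981, 0.194, 0.0], [0.194, -0.981, -0.0], [0.0, 0.0, -1.0]]
force: [0.7, -0.4, -2.7]
opening: 0.1
grasp_force: 30.0
[0.59595919 0.18634526 0.12087112] 0.10000148716138714 [ 0.67806939 -0.41313252 -2.74479594]
side rock0_mid []
side tub [([0.6334, -0.0226, 0.0276], 0.66), ([0.5729, -0.0356, -0.0016], 0.52)]
side jaw_face [([0.5911, -0.0355, 0.084], 0.68)]
top rock0_mid [([0.6163, 0.0029, 0.046], 0.46)]
top tub [([0.635, -0.0248, 0.0304], 0.59)]
top jaw_face [([0.5941, -0.0351, 0.0839], 0.88)]
```

View pics/t6.png

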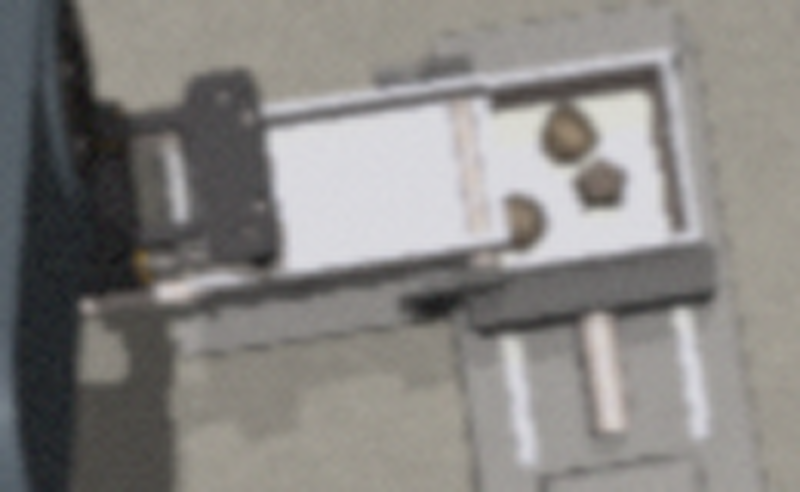

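The top view shows all three stones in the tub, at (568,132), (600,183) and (522,222). The tray is empty and level. I'll release the handle and move clear.

```bash
python3 -m jog '[[0.45,0,0,0,0,0,0],[0.45,0,0,0,0,0,0],[0.45,0,0,0,0,0,0],[0.45,0,0,0,0,0,0],[0.45,0,0,-0.03,0,0,0],[0.45,0,0,-0.08,0,0,0],[0.45,0,0,-0.13,0,0,0],[0.45,0,0,-0.13,0,0,0],[0.45,0,0,-0.13,0,0,0]]'
python3 - <<'E'
from h import *
s=bot.read_state();print(s["position"],s["opening"],s["force"])
im,_=viewer.capture("top");cv2.imwrite("pics/t7.png",cv2.resize(im[130:260,90:410],(800,325)))
for t in("tub","jaw_face","tray_handle","bottle_a","jar"):print(t,[(np.round(q["xyz"],4).tolist(),round(q["p"],2)) for q in models.tip_of("top",t)[:2]])
E
```

```text
time_s: 28.58
position: [0.5949, 0.1869, 0.2511]
tcp_rot: [[0.981, 0.195, -0.001], [0.195, -0.981, -0.0], [-0.001, -0.0, -1.0]]
force: [-0.2, 0.6, 0.3]
opening: 0.449
grasp_force: 0.0
[0.59489505 0.1868944  0.25113932] 0.4486590140788894 [-0.24668116  0.55825424  0.27552463]
tub [([0.6373, -0.0251, 0.0273], 0.97)]
jaw_face [([0.5939, -0.0351, 0.0845], 0.82), ([0.6604, -0.0226, 0.05], 0.38)]
tray_handle [([0.5954, 0.1881, 0.128], 0.66)]
bottle_a [([0.6154, -0.3406, 0.003], 0.96)]
jar [([0.5764, -0.0374, 0.0013], 0.55)]
```

View pics/t7.png

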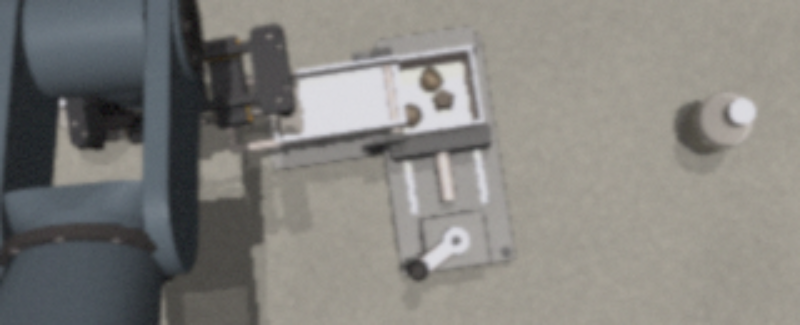

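The tub is still clamped with the three stones at (431,78), (443,100) and (412,115). The crank is where I left it at (418,268), and the arm is clear.

```bash
python3 -c "
from h import *
print(workorder.hand_in())"
```

```text
the job is handed in; nothing more can be done
None
```

The job is handed in at about 29 s: the last pictures show the tub clamped and upright with all three stones inside, the arm clear and the bystanders never touched; the hand-in returned no verdict.

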